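# Hold the slide rack ready over the empty staining trough

## Task

Take the slide-staining rack by the grip on top of its handle, lift it out of its trough until it hangs higher than all the bottles and boxes standing between the troughs, and carry it upright over them to the empty trough of the same size (not the narrow one). Stop with its underside about one centimetre above that trough's rim, centred and square over the opening so that it could be lowered straight in, and finish there, holding it still and level and never letting it touch that trough. Leave the three troughs and the bottles and boxes standing where they are.

Things in the scene. Friction and masses are not known exactly. Their poses are not given: they have to be found in the camera images.
- slide_rack: Slide-staining rack: grey plastic cradle 66 mm (its x) by 84 mm (its y), with ten upright glass slides, 32 mm high, and a thin steel wire bail over it that ends in a grey grip sleeve on top; total height 107 mm; 0.14 to 0.28 kg. Origin: centre of its underside; z up. At the start it stands upright in full_trough, its axes nearly parallel to the trough's, its underside 4 mm above the table.
- rack_grip (a point): Centre of the grip sleeve, 100 mm above the middle of the rack's underside: a bar 38 mm long along the rack's x, 12 mm wide along its y, 14 mm high, pinched from above with the fingers closing along the rack's y. Free space below it down to the slides (tops 32 mm above the underside); wire legs at x = -31 and +31 mm. At the start it is 44 mm above the trough's rim.
- full_trough: White open-topped trough in which the rack stands at the start: opening 82 mm (its x) by 100 mm (its y), 98 x 116 mm over the rim lip, 60 mm high, floor 4 mm thick; loose, 0.6 kg. Origin: centre of its underside, z up. The rack has 8 mm of play on every side.
- empty_trough: The target: a white trough of exactly the same shape and size as full_trough (opening 82 mm along its x by 100 mm along its y, 60 mm high, loose, 0.6 kg), empty. Origin: centre of its underside, z up. To be square over it the rack's x is parallel to the trough's x (either way round).
- empty_trough_mouth (a point): Centre of the empty trough's opening, at the height of its rim (60 mm above its underside).
- narrow_trough: Another empty white trough, too narrow for the rack: opening 46 mm (its x) by 100 mm (its y), 62 x 116 mm over the lip, 60 mm high, loose. Not used; leave it alone. Origin: centre of its underside.
- yellow_cap_bottle: Bystander in one of the two rows between the troughs, loose: small clear bottle with a ribbed yellow screw cap, 44 mm diameter, 107 mm high (the tallest thing in the rows). Origin: centre of its underside.
- amber_bottle: Bystander in one of the two rows between the troughs, loose: brown glass bottle with a black cap, 39 mm diameter, 89 mm high. Origin: centre of its underside.
- red_bottle: Bystander in one of the two rows between the troughs, loose: bottle with red contents and a white cap, 42 mm diameter, 94 mm high. Origin: centre of its underside.
- sample_jar: Bystander in one of the two rows between the troughs, loose: white jar with a wide blue lid, 56 mm diameter, 72 mm high. Origin: centre of its underside.
- stain_box: Bystander in one of the two rows between the troughs, loose: small dark red box with a clear pink hood, 49 x 59 x 58 mm. Origin: centre of its underside.
- slide_carton: Bystander in one of the two rows between the troughs, loose: small white and blue carton, 45 x 67 mm, 52 mm high. Origin: centre of its underside.

How it is judged (in metres and radians):
On the way, in this order (a step that is already met when the one before it is completed fails the run):
1. the rack, in the gripper, hangs higher than the bottles (height (world z) of slide_rack above 0.107 m and contact force between the fingers and slide_rack above 0.3 N), for 0.1 s.
2. the rack has been brought over the empty trough (horizontal distance between slide_rack and empty_trough below 0.03 m and contact force between the fingers and slide_rack above 0.3 N), for 0.1 s.
At the end, for the whole second after the job is handed in: Gripper holds the rack still: underside 3-20 mm above the empty trough's rim, centred within 8 mm along each side, square within 0.12 rad, level within 0.1 rad, not touching the trough; all troughs, bottles and boxes within 20 mm of their start, bottles and boxes upright (0.25 rad) (z of slide_rack in the frame of empty_trough_mouth between 0.003 and 0.02 m and x of slide_rack in the frame of empty_trough_mouth between -0.008 and 0.008 m and y of slide_rack in the frame of empty_trough_mouth between -0.008 and 0.008 m and angle between the x axis of slide_rack and the x axis of empty_trough, either way round below 0.12 rad and angle between slide_rack's own z axis and vertical below 0.1 rad and linear speed of slide_rack below 0.015 m/s and angular speed of slide_rack below 0.15 rad/s and contact force between the fingers and slide_rack above 0.3 N and contact force between slide_rack and empty_trough below 0.05 N and not (distance of any of yellow_cap_bottle, amber_bottle, red_bottle, sample_jar, stain_box, slide_carton from where it was at the start of the episode above 0.02 m or angle between any of yellow_cap_bottle, amber_bottle, red_bottle, sample_jar, stain_box, slide_carton's own z axis and vertical above 0.25 rad) and distance of each of full_trough, empty_trough, narrow_trough from where it was at the start of the episode below 0.02 m); the arm keeps its last pose, push and grip.
It fails at once if the rack touches the empty trough (contact force between slide_rack and empty_trough above 0.3 N).
It fails at once if the rack is tipped so far that the slides would slip out (angle between slide_rack's own z axis and vertical above 0.5 rad).
It fails at once if a bottle or box between the troughs is pushed away or knocked over (distance of any of yellow_cap_bottle, amber_bottle, red_bottle, sample_jar, stain_box, slide_carton from where it was at the start of the episode above 0.02 m or angle between any of yellow_cap_bottle, amber_bottle, red_bottle, sample_jar, stain_box, slide_carton's own z axis and vertical above 0.25 rad).
It fails at once if a trough is pushed away (distance of any of full_trough, empty_trough, narrow_trough from where it was at the start of the episode above 0.02 m).
It also fails if it takes over 51 s, if anything falls off the work surface, if the arm or the gripper's body presses on something with over 40 N, if the wrist force passes 120 N, or if a joint passes its speed limit or range.

## Robot

A 6-joint arm with a two-finger parallel gripper is mounted at the origin on a cart in front of the work surface, level with it; the furniture and walls round the work are solid. World frame = base frame: x ahead of the robot, y to its left, z up, the work surface at z = 0. Lengths are in m, angles in degrees, forces in N, time in s.
With the tool pointing down it reaches from about 0.25 to 0.85 m from the base axis. Payload 12.5 kg.
Tool frame: the origin (TCP) lies midway between the tips of the shut fingers; the grasp point (between the pads) lies 19 mm behind it; z points along the fingers, y is the line along which they close (so a half turn about z gives the same grasp; the last joint's range is limited). The gripper opens to 93 mm and grips with 3 to 60 N. Pads are 15 mm wide; open, the fingers measure 128 mm over their backs; the gripper's body (75 mm by 188 mm) begins 65 mm behind the grasp point.
Start: joints at [60.986, 20.094, 94.641, -0, 65.266, -4.847], TCP at [0.225, 0.502, 0.219] pointing down, gripper open.
Joint ranges: [-157.81, 157.81], [-45, 120.19], [0.68, 151.7], [-89.99, 269.99], [4.06, 180], [-164.3, 164.3]. Speed limits (degrees/s): [127.2, 127.2, 159.86, 180, 180, 180].

## Interface

Orientations are given as a 3x3 rotation matrix whose columns are the frame's x, y, z axes.
In Python, from plant import bot gives the robot as it stands.
- The arm moves only by the tool nudge_tcp, called by a JSON object that holds its "op" and its "data". Schema: {"type":"object","properties":{"moves":{"type":"object","properties":{"segments":{"type":"array","items":{"type":"array","items":{"type":"number"},"minItems":5,"maxItems":5},"minItems":1,"maxItems":12}},"additionalProperties":false,"required":["segments"]},"grip_force":{"type":"number"},"only":{"type":"string"},"quiet":{"type":"boolean"},"lines":{"type":"string"}},"required":["moves"],"additionalProperties":false}. moves is an object whose key "segments" holds a list of rows, 1 to 12 of them, each of 5 numbers: the finger opening in m, then dx, dy, dz in shares of the most that a row can go, 1 being 62.5 mm, then a turn about the tool's z in normalised numbers (1 is 120 degrees); each row shifts and turns the commanded pose from where the row before left it, along the tool's axes as they then stand; what a row does not reach is not made up. A row lasts 1/8 s, in which the tool goes at most 0.0625 m and 10.7 degrees, less where a joint would pass 70% of its speed; a pose out of reach is approached as far as the arm can. The fingers move at their own pace and stop on an object; grip_force is the grip in N (left out, the last holds). Time passes only in rows, so rows that do not move let the fingers close. The tool returns the time, the measured TCP pose, the force, the opening and the grip force at its end. only (a regular expression) keeps the lines of the reply that match it, lines (a string "A,B") keeps lines A to B, and quiet returns only ok. No shift or turn number may pass 1 either way. Input that does not fit is refused with a message, and nothing moves.
- bot.observe(): the state, without advancing time (a new reading comes with each control period).
- bot.get_image(name): name is "side" or "top"; returns a dict with "pixels" (400x640x3 uint8, red, green, blue), "K" (3x3 intrinsics, pixels), "dist_coeffs" ([k1, k2, p1, p2, k3] as OpenCV has them; the pictures are not rectified), "cam_to_world" (4x4, takes a point from camera to world coordinates). Camera axes: x right, y down, z forward; pixel columns grow to the right and rows downward; lengths in m; the calibration is good to about 2 mm. A picture is of the moment at which its call begins. There is no depth.
- bot.sign_off(): hands the job in; it is judged then, once.
The state is a dict: "t": time; "joints": joint angles; "qd": joint speeds; "effort": joint torques, N m; "ee_pos": TCP position; "eef_rot": TCP orientation; "force": force on the tool from outside, world axes, zero at the start; "torque": the same for the moment, N m; "gripper_width": finger opening in m; "grasp_force": force on a finger pad.
Only numpy, scipy, OpenCV 4.12 (cv2) and the standard library are available. Lean on these libraries where they do the work, as an engineer would, in place of code of your own. Each camera call takes 0.05 s, during which the arm holds its last target. There are 200 camera calls.

## Working session

There is one attempt and no reset: what is moved stays moved. The work goes in short steps, Python scripts to look and compute and a tool call to move; the robot and the scene stay as the last step left them, time stands still between calls to the robot, and variables do not carry over. Pictures are saved under pics/ and viewed, at most 10 in all, crops included, and the job is handed in when it is done.

```bash
ls; mkdir -p pics
```

Run:
```python
from plant import bot
import cv2,numpy as np,pickle
for n in("top","side"):
    d=bot.get_image(n); pickle.dump(d,open(n+"0.pkl","wb")); cv2.imwrite(f"pics/{n}0.png",d["pixels"][:,:,::-1])
    print(n,d["K"],d["dist_coeffs"],d["cam_to_world"])
o=bot.observe();print(o["t"],o["ee_pos"],o["eef_rot"],o["gripper_width"])
```

```text
pics
plant.py
top [[377.15789353   0.         317.07452067]
 [  0.         377.15789353 192.1383629 ]
 [  0.           0.           1.        ]] [-0.08887772  0.          0.          0.          0.        ] [[-0.0048271  -0.99770781  0.06749678  0.45129467]
 [-0.99998685  0.00469913 -0.00205452  0.00528088]
 [ 0.00173264 -0.06750581 -0.99771738  1.15607232]
 [ 0.          0.          0.          1.        ]]
side [[471.83940642   0.         315.605268  ]
 [  0.         471.83940642 205.23754569]
 [  0.           0.           1.        ]] [-0.07946019  0.          0.          0.          0.        ] [[-0.99640096  0.06236684 -0.05740642  0.60823547]
 [ 0.08233799  0.55121952 -0.8302876   1.11972176]
 [-0.02013887 -0.83202609 -0.55437082  0.84468451]
 [ 0.          0.          0.          1.        ]]
0.1 [0.22500488 0.50156527 0.21818299] [[-9.12343239e-01  4.09425876e-01 -5.16207646e-04]
 [ 4.09426183e-01  9.12342853e-01 -8.48353222e-04]
 [ 1.23620596e-04 -9.85338252e-04 -9.99999507e-01]] 0.09292066526933696
```

View pics/top0.png

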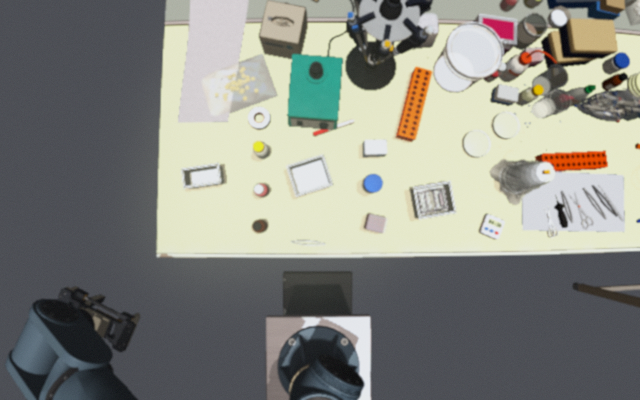

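View pics/side0.png

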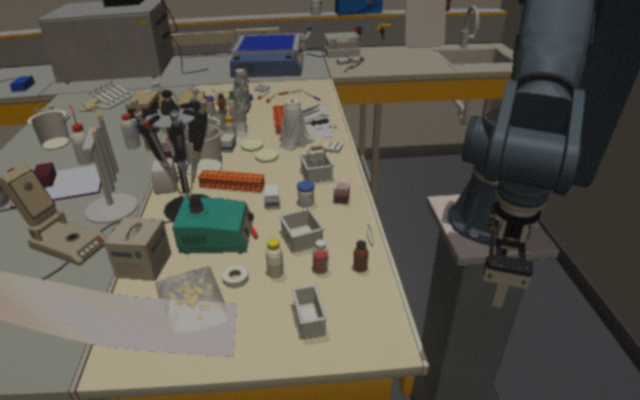

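The top view shows the rack in its trough at about (433,200), the empty trough at (310,176) and the narrow one at (203,176). The two bystander rows are at u≈260 and u≈374. Next I'll enlarge the two troughs.

Run:
```python
import cv2,numpy as np
a=cv2.imread("pics/top0.png")
c=[cv2.resize(a[y:y+56,x:x+56],None,fx=7,fy=7,interpolation=cv2.INTER_CUBIC) for x,y in((405,172),(282,148))]
cv2.imwrite("pics/crop.png",np.hstack(c))
b=cv2.imread("pics/side0.png")
c=[cv2.resize(b[y:y+56,x:x+56],None,fx=7,fy=7,interpolation=cv2.INTER_CUBIC) for x,y in((288,135),(274,203))]
cv2.imwrite("pics/crops.png",np.hstack(c))
```

```text
(no output)
```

View pics/crop.png

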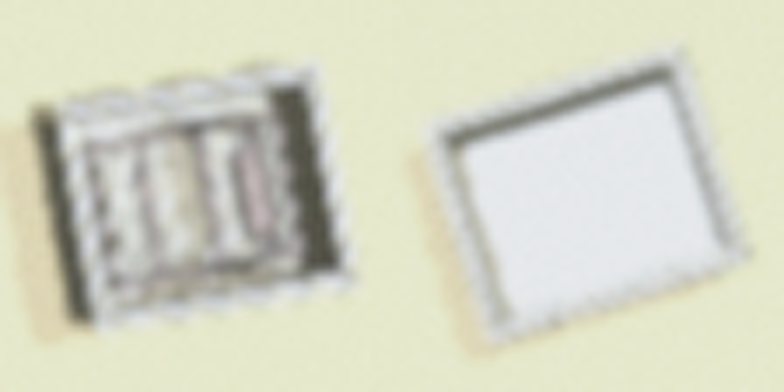

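View pics/crops.png

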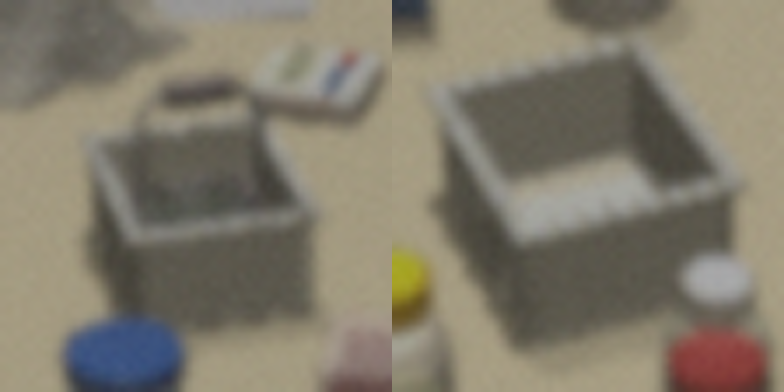

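The crops show the rim corners, and the grip sleeve at about (175,200) in the top crop and (203,90) in the side crop. I'll turn these into positions.

Create h.py:
```python
import cv2,numpy as np,pickle
def w(n,uv,z,d=None):
    d=d or pickle.load(open(n+"0.pkl","rb"))
    p=cv2.undistortPoints(np.array(uv,float).reshape(-1,1,2),d["K"],d["dist_coeffs"])[:,0]
    T=d["cam_to_world"]; r=np.c_[p,np.ones(len(p))]@T[:3,:3].T
    return T[:3,3]+r*((z-T[2,3])/r[:,2])[:,None]
```

Run:
```python
from h import *
def cr(c,x0,y0,off): return [((a-off)/7+x0-.0,b/7+y0) for a,b in c]
def rep(name,P):
    P=P[:,:2]; e=np.diff(np.r_[P,P[:1]],axis=0)
    print(name,P.mean(0).round(4),"sides",np.linalg.norm(e,axis=1).round(3),"rect",[np.round(x,4) for x in cv2.minAreaRect(P.astype(np.float32))],np.degrees(np.arctan2(e[:,1],e[:,0])).round(1))
rep("full top",w("top",cr([(60,100),(312,68),(350,285),(95,325)],405,172,0),.06))
rep("empty top",w("top",cr([(430,128),(688,52),(748,250),(490,345)],282,148,392),.06))
rep("full side",w("side",cr([(90,140),(245,122),(312,213),(137,238)],288,135,0),.06))
rep("empty side",w("side",cr([(434,90),(632,42),(742,186),(515,243)],274,203,392),.06))
print("grip side",w("side",cr([(165,95),(203,90),(240,83)],288,135,0),.104))
print("grip top",w("top",cr([(178,145),(177,200),(182,255)],405,172,0),.107))
```

```text
full top [ 0.5014 -0.341 ] sides [0.109 0.093 0.11  0.095] rect [array([ 0.5021, -0.3408]), array([0.0951, 0.1103]), np.float64(8.237)] [ -83.1 -171.4   98.2    7.7]
empty top [0.5739 0.023 ] sides [0.113 0.087 0.114 0.094] rect [array([0.572 , 0.0228]), array([0.0944, 0.1142]), np.float64(16.2797)] [ -73.7 -163.6  110.    15.4]
full side [ 0.5024 -0.3385] sides [0.081 0.103 0.088 0.106] rect [array([ 0.5012, -0.3395]), array([0.0883, 0.1063]), np.float64(9.6783)] [-172.7  103.1    9.7  -80.8]
empty side [0.576  0.0289] sides [0.088 0.113 0.095 0.112] rect [array([0.5757, 0.0285]), array([0.0954, 0.1127]), np.float64(16.6445)] [-162.7  108.8   16.6  -74.8]
grip side [[ 0.51629106 -0.34362374  0.104     ]
 [ 0.49716657 -0.34677277  0.104     ]
 [ 0.47823783 -0.35220146  0.104     ]]
grip top [[ 0.5191412  -0.31562125  0.107     ]
 [ 0.49703373 -0.31466857  0.107     ]
 [ 0.47496658 -0.31618939  0.107     ]]
```

The rows are not in the units I measure in: shifts go in shares of 62.5 mm and turns go in shares of 120 degrees. I convert before sending: -8.3 degrees / 120 = -0.0692.

{"op": "nudge_tcp", "data": {"moves": {"segments": [[0.093, 0, 0, 0, -0.0692], [0.093, 0, 0, 0, -0.0692], [0.093, 0, 0, 0, -0.0692], [0.093, 0, 0, 0, -0.0692], [0.093, 0, 0, 0, 0]]}, "grip_force": 10}}

```text
t: 0.72
ee_pos: [0.2251, 0.5017, 0.2183]
eef_rot: [[-0.988, -0.156, -0.0], [-0.156, 0.988, -0.001], [0.0, -0.0, -1.0]]
force: [-0.9, -0.1, -1.9]
gripper_width: 0.0927
grasp_force: 0.0
```

Create go.py:
```python
import sys,numpy as np
from plant import bot
o=bot.observe();t=np.array(list(map(float,sys.argv[1:4])))
R=np.array(o["eef_rot"])
print("delta tool",(R.T@(t-o["ee_pos"])).round(4),"yaw of y",np.degrees(np.arctan2(R[1,1],R[0,1])).round(2),"j",np.round(o["joints"],1))
```

```bash
python3 go.py 0.497 -0.345 0.20
```

```text
delta tool [-0.1365 -0.8787  0.0187] yaw of y 98.98 j [ 61.   20.1  94.7   0.   65.3 -38. ]
```

To row units: -0.04 m is -0.64, -0.0062 m is -0.0992.

{"op": "nudge_tcp", "data": {"moves": {"segments": [[0.093, -0.0992, -0.64, 0, 0], [0.093, -0.0992, -0.64, 0, 0], [0.093, -0.0992, -0.64, 0, 0], [0.093, -0.0992, -0.64, 0, 0], [0.093, -0.0992, -0.64, 0, 0], [0.093, -0.0992, -0.64, 0, 0], [0.093, -0.0992, -0.64, 0, 0], [0.093, -0.0992, -0.64, 0, 0], [0.093, -0.0992, -0.64, 0, 0], [0.093, -0.0992, -0.64, 0, 0], [0.093, -0.0992, -0.64, 0, 0]]}}}

```text
t: 2.1
ee_pos: [0.3618, 0.0767, 0.2187]
eef_rot: [[-0.988, -0.153, 0.0], [-0.153, 0.988, 0.0], [-0.0, 0.0, -1.0]]
force: [0.9, 0.4, -0.5]
gripper_width: 0.0928
grasp_force: 0.0
```

{"op": "nudge_tcp", "data": {"moves": {"segments": [[0.093, -0.0992, -0.64, 0, 0], [0.093, -0.0992, -0.64, 0, 0], [0.093, -0.0992, -0.64, 0, 0], [0.093, -0.0992, -0.64, 0, 0], [0.093, -0.0992, -0.64, 0, 0], [0.093, -0.0992, -0.64, 0, 0], [0.093, -0.0992, -0.64, 0, 0], [0.093, -0.0992, -0.64, 0, 0], [0.093, -0.0992, -0.64, 0, 0], [0.093, -0.0992, -0.64, 0, 0], [0.093, -0.0992, -0.64, 0, 0], [0.093, 0, 0, 0, 0]]}}}

```text
t: 3.6
ee_pos: [0.498, -0.3477, 0.2179]
eef_rot: [[-0.988, -0.152, -0.0], [-0.152, 0.988, 0.0], [0.0, 0.0, -1.0]]
force: [-0.9, 0.3, -0.8]
gripper_width: 0.0929
grasp_force: 0.0
```

```bash
python3 go.py 0.497 -0.345 0.085
```

Run:
```python
from plant import bot
import cv2,numpy as np
d=[bot.get_image(n)["pixels"][:,:,::-1] for n in("side","top")]
c=[cv2.resize(d[0][90:210,260:380],None,fx=3.3,fy=3.3,interpolation=cv2.INTER_CUBIC),cv2.resize(d[1][140:260,370:490],None,fx=3.3,fy=3.3,interpolation=cv2.INTER_CUBIC)]
cv2.imwrite("pics/over.png",np.hstack(c))
```

```text
delta tool [0.0006 0.0028 0.1329] yaw of y 98.73 j [ -39.3   26.1   85.7   -0.    68.2 -138. ]
```

View pics/over.png

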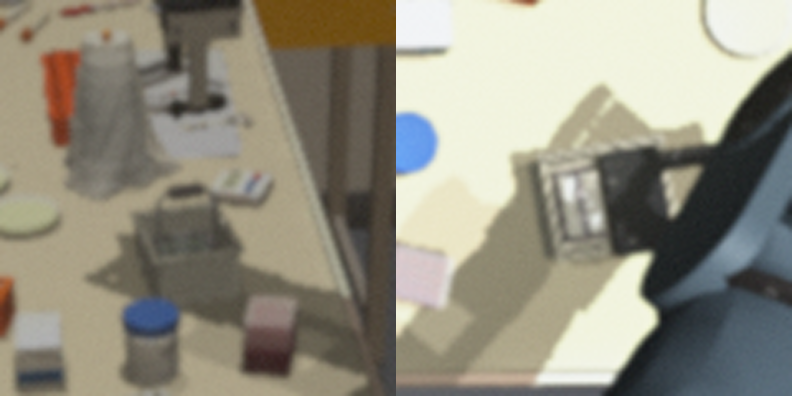

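The gripper stands right over the sleeve: the side crop shows the sleeve at (187,190) with the finger above it at x≈200. I'll go straight down and close gently.

To row units: 0.03 m is 0.48, 0.013 m is 0.208.

{"op": "nudge_tcp", "data": {"moves": {"segments": [[0.093, 0, 0, 0.48, 0], [0.093, 0, 0, 0.48, 0], [0.093, 0, 0, 0.48, 0], [0.093, 0, 0, 0.32, 0], [0.093, 0, 0, 0.208, 0], [0.093, 0, 0, 0.16, 0], [0.093, 0, 0, 0, 0]]}}}

```text
t: 4.58
ee_pos: [0.4979, -0.3455, 0.0854]
eef_rot: [[-0.988, -0.157, -0.0], [-0.157, 0.988, 0.0], [0.0, 0.0, -1.0]]
force: [0.1, 0.1, 0.6]
gripper_width: 0.0929
grasp_force: 0.0
```

{"op": "nudge_tcp", "data": {"moves": {"segments": [[0.05, 0, 0, 0, 0], [0.03, 0, 0, 0, 0], [0.02, 0, 0, 0, 0], [0.02, 0, 0, 0, 0], [0.0, 0, 0, 0, 0], [0, 0, 0, 0, 0], [0, 0, 0, 0, 0], [0, 0, 0, 0, 0]]}, "grip_force": 15}}

```text
t: 5.58
ee_pos: [0.498, -0.3459, 0.0856]
eef_rot: [[-0.988, -0.157, -0.0], [-0.157, 0.988, 0.0], [0.0, 0.0, -1.0]]
force: [-0.2, 0.5, 0.3]
gripper_width: 0.018
grasp_force: 0.0
```

{"op": "nudge_tcp", "data": {"moves": {"segments": [[0, 0, 0, 0, 0], [0, 0, 0, 0, 0], [0, 0, 0, 0, 0], [0, 0, 0, 0, 0]]}, "grip_force": 30}}

```text
t: 6.08
ee_pos: [0.498, -0.3458, 0.0856]
eef_rot: [[-0.988, -0.157, -0.0], [-0.157, 0.988, 0.0], [0.0, 0.0, -1.0]]
force: [-0.2, -0.4, -1.5]
gripper_width: 0.0117
grasp_force: 30.0
```

To row units: -0.018 m is -0.288, -0.016 m is -0.256.

{"op": "nudge_tcp", "data": {"moves": {"segments": [[0, 0, 0, -0.096, 0], [0, 0, 0, -0.16, 0], [0, 0, 0, -0.192, 0], [0, 0, 0, -0.224, 0], [0, 0, 0, -0.256, 0], [0, 0, 0, -0.288, 0], [0, 0, 0, -0.288, 0], [0, 0, 0, -0.288, 0], [0, 0, 0, -0.256, 0], [0, 0, 0, -0.16, 0], [0, 0, 0, -0.096, 0], [0, 0, 0, 0, 0]]}}}

```text
t: 7.58
ee_pos: [0.498, -0.3459, 0.2297]
eef_rot: [[-0.988, -0.157, 0.0], [-0.157, 0.988, -0.0], [-0.0, -0.0, -1.0]]
force: [0.3, -0.2, -1.7]
gripper_width: 0.0117
grasp_force: 30.0
```

Run:
```python
from plant import bot
import cv2,numpy as np,pickle
d=[bot.get_image(n) for n in("side","top")];pickle.dump(d,open("lift.pkl","wb"));d=[x["pixels"][:,:,::-1] for x in d]
c=[cv2.resize(d[0][90:210,260:380],None,fx=3.3,fy=3.3,interpolation=cv2.INTER_CUBIC),cv2.resize(d[1][140:260,370:490],None,fx=3.3,fy=3.3,interpolation=cv2.INTER_CUBIC)]
cv2.imwrite("pics/lift.png",np.hstack(c))
```

```text
(no output)
```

View pics/lift.png

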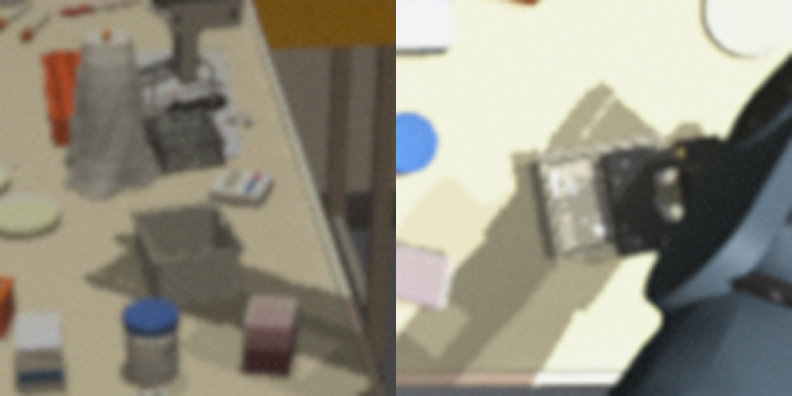

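The rack hangs level above its trough, its underside at crop y≈165 in the side view. The trough hasn't moved. Next is the carry across.

To row units: 0.03 m is 0.48, 0.02 m is 0.32.

{"op": "nudge_tcp", "data": {"moves": {"segments": [[0, -0.0608, 0.16, 0, 0], [0, -0.1216, 0.32, 0, 0], [0, -0.1824, 0.48, 0, 0], [0, -0.1824, 0.48, 0, 0], [0, -0.1824, 0.48, 0, 0], [0, -0.1824, 0.48, 0, 0], [0, -0.1824, 0.48, 0, 0], [0, -0.1824, 0.48, 0, 0], [0, -0.1824, 0.48, 0, 0], [0, -0.1824, 0.48, 0, 0], [0, -0.1824, 0.48, 0, 0], [0, -0.1824, 0.48, 0, 0]]}}}

```text
t: 9.18
ee_pos: [0.5696, 0.0022, 0.2296]
eef_rot: [[-0.987, -0.158, -0.0], [-0.158, 0.987, 0.0], [0.0, 0.0, -1.0]]
force: [0.2, -0.1, -2.4]
gripper_width: 0.0115
grasp_force: 30.0
```

{"op": "nudge_tcp", "data": {"moves": {"segments": [[0, -0.096, 0.256, 0, 0], [0, -0.048, 0.1408, 0, 0], [0, 0, 0, 0, -0.0125], [0, 0, 0, 0, -0.0183], [0, 0, 0, 0, -0.0183], [0, 0, 0, 0, -0.0125], [0, 0, 0, 0, 0], [0, 0, 0, 0, 0]]}}}

```text
t: 10.18
ee_pos: [0.575, 0.0254, 0.2296]
eef_rot: [[-0.959, -0.282, -0.0], [-0.282, 0.959, -0.0], [0.0, -0.0, -1.0]]
force: [0.3, -0.7, -2.4]
gripper_width: 0.0121
grasp_force: 30.0
```

```bash
python3 go.py 0.575 0.0255 0.1516
```

```text
delta tool [-0.      0.0001  0.078 ] yaw of y 106.4 j [  -2.1   22.1   90.    -0.    67.8 -108.5]
```

To row units: 0.014 m is 0.224, 0.01 m is 0.16.

{"op": "nudge_tcp", "data": {"moves": {"segments": [[0, 0, 0, 0.08, 0], [0, 0, 0, 0.16, 0], [0, 0, 0, 0.224, 0], [0, 0, 0, 0.224, 0], [0, 0, 0, 0.16, 0], [0, 0, 0, 0.08, 0], [0, 0, 0, 0, 0]]}}}

```text
t: 11.05
ee_pos: [0.575, 0.0256, 0.1714]
eef_rot: [[-0.959, -0.283, -0.0], [-0.283, 0.959, 0.0], [0.0, 0.0, -1.0]]
force: [0.6, -0.1, -2.3]
gripper_width: 0.0118
grasp_force: 30.0
```

Create look.py:
```python
import sys;from plant import bot
from h import *
d=[bot.get_image(n) for n in("side","top")];pickle.dump(d,open(sys.argv[1]+".pkl","wb"))
o=bot.observe();c=np.array(o["ee_pos"]);R=np.array(o["eef_rot"]);a=np.array([-R[0,0],-R[1,0],0]);b=np.array([R[0,1],R[1,1],0])
out=[]
for x,(u,v) in zip(d,((252,150),(270,110))):
    k=6; p=np.ascontiguousarray(cv2.resize(x["pixels"][v:v+100,u:u+66 if 0 else u+66,::-1],None,fx=k,fy=k,interpolation=cv2.INTER_CUBIC)) if 0 else np.ascontiguousarray(cv2.resize(x["pixels"][v:v+90,u:u+66*1,::-1],None,fx=k,fy=k,interpolation=cv2.INTER_CUBIC))
    E=np.linalg.inv(x["cam_to_world"])
    def rect(ctr,hx,hy,col):
        P=np.array([ctr+i*hx*a+j*hy*b for i,j in((-1,-1),(1,-1),(1,1),(-1,1))])
        q=cv2.projectPoints(P,cv2.Rodrigues(E[:3,:3])[0],E[:3,3],x["K"],x["dist_coeffs"])[0][:,0]
        q=(q-[u,v]+.5)*k-.5
        cv2.polylines(p,[q.round().astype(int)],True,col,1)
    rect(np.r_[.575,.0255,.06],.049,.058,(0,0,255)); rect(np.r_[.575,.0255,.06],.041,.05,(0,0,255))
    rect(c-[0,0,.0816],.033,.042,(0,255,0))
    out.append(p)
cv2.imwrite(f"pics/{sys.argv[1]}.png",np.hstack(out)); print(c)
```

```bash
python3 look.py near
```

```text
[0.57528499 0.02561356 0.17201673]
```

View pics/near.png

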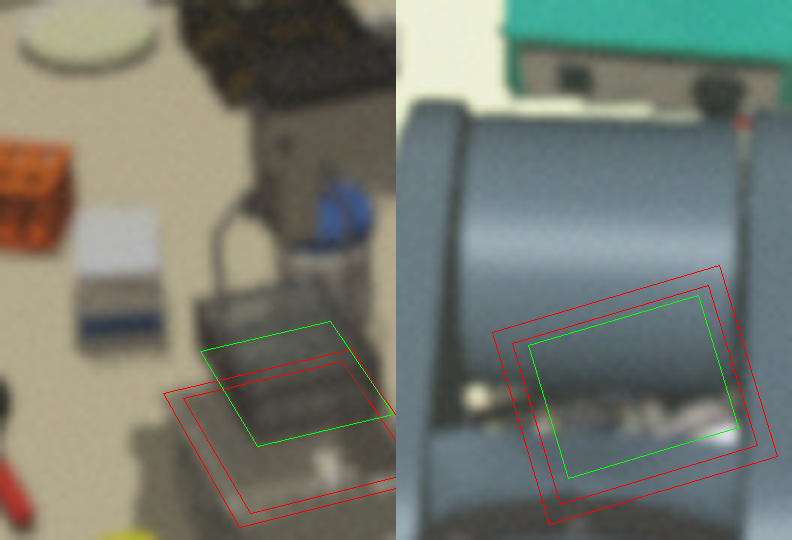

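The top view is blocked by the arm and the side crop was framed too far left. The rack's bottom still follows the green prediction. I'll lower it part of the way and check again, with the trough fit overlaid on the first pictures as well.

To row units: 0.006 m is 0.096, 0.004 m is 0.064.

{"op": "nudge_tcp", "data": {"moves": {"segments": [[0, 0, 0, 0.064, 0], [0, 0, 0, 0.096, 0], [0, 0, 0, 0.064, 0], [0, 0, 0, 0, 0], [0, 0, 0, 0, 0]]}}}

```text
t: 11.78
ee_pos: [0.5751, 0.0256, 0.1577]
eef_rot: [[-0.959, -0.283, 0.0], [-0.283, 0.959, -0.0], [-0.0, -0.0, -1.0]]
force: [0.3, 0.6, -1.4]
gripper_width: 0.0116
grasp_force: 30.0
```

Create look.py:
```python
import sys;from plant import bot
from h import *
C=np.array([float(v) for v in sys.argv[2:4]]+[.06]); th=np.radians(float(sys.argv[4]))
o=bot.observe();c=np.array(o["ee_pos"]);R=np.array(o["eef_rot"])
a=np.array([np.cos(th),np.sin(th),0]);b=np.array([-a[1],a[0],0]);ra=-R[:,0];rb=R[:,1]
now=bot.get_image("side");ld=lambda n:pickle.load(open(n+"0.pkl","rb"));out=[];k=7
for x,u,v,rk,h in((ld("top"),282,146,0,62),(ld("side"),274,203,0,62),(now,264,188,1,84)):
    p=cv2.resize(x["pixels"][v:v+84,u:u+57,::-1],None,fx=k,fy=k,interpolation=cv2.INTER_CUBIC)[:, :]
    E=np.linalg.inv(x["cam_to_world"])
    def rect(p,ctr,a,b,hx,hy,col):
        P=np.array([ctr+i*hx*a+j*hy*b for i,j in((-1,-1),(1,-1),(1,1),(-1,1))])
        q=cv2.projectPoints(P,cv2.Rodrigues(E[:3,:3])[0],E[:3,3],x["K"],x["dist_coeffs"])[0][:,0]
        cv2.polylines(p,[((q-[u,v]+.5)*k-.5).round().astype(int)],True,col,1)
    rect(p,C,a,b,.049,.058,(0,0,255)); 
    if rk: rect(p,c-[0,0,.0816],ra,rb,.033,.042,(0,255,0))
    out.append(p)
im=np.hstack(out);im=cv2.resize(im,None,fx=796/im.shape[1],fy=796/im.shape[1]) if 0 else im
cv2.imwrite(f"pics/{sys.argv[1]}a.png",im[:430,:798]);cv2.imwrite(f"pics/{sys.argv[1]}b.png",im[:,798:]);print(c)
```

```bash
python3 look.py chk 0.575 0.0255 16.4
```

```text
[0.57511158 0.02560413 0.15769838]
```

View pics/chka.png

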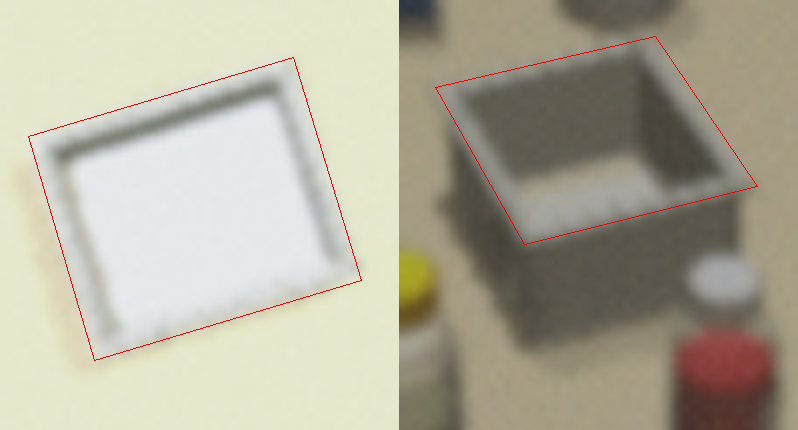

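View pics/chkb.png

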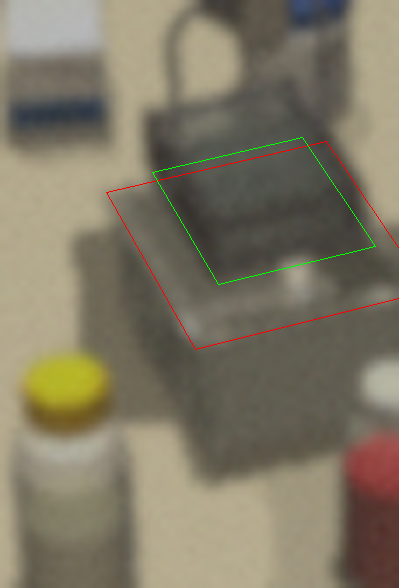

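The red rim outline fits the trough within about 1 px in both first views. The rack's bottom edges follow the green outline, left corner at about (152,172) and near corner at about (215,280), so it is centred and square. About 16 mm of clearance remains, so I'll go down 5 mm and settle.

To row units: 0.003 m is 0.048, 0.0025 m is 0.04.

{"op": "nudge_tcp", "data": {"moves": {"segments": [[0, 0, 0, 0.048, 0], [0, 0, 0, 0.04, 0], [0, 0, 0, 0, 0], [0, 0, 0, 0, 0], [0, 0, 0, 0, 0], [0, 0, 0, 0, 0], [0, 0, 0, 0, 0], [0, 0, 0, 0, 0]]}}}

```text
t: 12.82
ee_pos: [0.575, 0.0256, 0.1521]
eef_rot: [[-0.959, -0.283, -0.0], [-0.283, 0.959, 0.0], [-0.0, 0.0, -1.0]]
force: [0.3, -1.1, -1.2]
gripper_width: 0.0121
grasp_force: 30.0
```

```bash
python3 go.py 0.575 0.0255 0.1521 && python3 -c "
from plant import bot
print(bot.sign_off())"
```

```text
delta tool [ 0.0001 -0.0001  0.    ] yaw of y 106.43 j [  -2.1   27.    94.4    0.    58.6 -108.5]
the job is handed in; nothing more can be done
None
```

I handed the job in at 12.8 s with the rack held still over the empty trough, about 10 mm above its rim and centred and square to within 2–3 mm by my measurements; the hand-in gave no verdict.

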